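# Load the file carrier and hold it up level

## Task

Take the file with the straight handle out of the drilled block and stand it upright, tip down, in the empty cup of the plywood tool carrier, and let go of it. Then take the carrier by its handle bar, lift it about ten centimetres or more clear of the bench and keep it steady and level, with the file and the sanding block still in it; finish while holding it in the air, and leave the other file, the bat, the glue bottle and the dish where they are.

Things in the scene. Friction and masses are not known exactly. Their poses are not given: they have to be found in the camera images.
- carrier: Open plywood tool carrier, loose, about 0.55 kg empty: a shallow tray 120 mm (its x) by 270 mm (its y), floor 8 mm thick, walls 38 mm high and 7 mm thick. Two upright plywood boards 45 mm wide (x) and 10 mm thick stand at y = -55 and +55 mm, up to 158 mm, and carry the handle bar. A round steel cup is fixed to the tray at y = +100 mm. Origin: centre of the underside; z up.
- carrier_handle: Dark wooden handle bar of the carrier, fixed to it: 18 mm wide (x), 20 mm tall (z), 100 mm long (y, the carrier's long direction), clear between the uprights. Origin: the bar's centre, 148 mm above the carrier's underside; same axes as the carrier. The loaded carrier balances within about 20 mm of its middle.
- cup_floor (a point): Centre of the inner floor of the carrier's steel cup, 12 mm above the carrier's underside. The cup is 26 mm wide inside, 32 mm outside, 62 mm deep.
- cup_rim (a point): Centre of the cup's mouth, 74 mm above the carrier's underside.
- file: The file to move: round dark steel blade 10 mm thick and 70 mm long, and above it a straight round dark wooden handle 24 mm thick and 85 mm long with a flat top; 155 mm overall, about 0.1 kg. Origin: the blade's tip (its lower end); z points from the tip to the handle. It starts upright, the foot of its handle resting on the drilled block, in either hole.
- ball_file: The other file, to be left: same blade, but a short handle that swells to a 42 mm ball, 120 mm overall. Origin: blade tip; z up. It stands in the block's other hole.
- tool_block: Fixed light wooden block 150 mm (x) by 70 mm (y) by 75 mm tall with two 14 mm through-holes at x = -45 and +45 mm. Origin: centre of the underside; z up.
- sanding_block: Loose cork-faced sanding block 65 x 40 x 28 mm, 0.1 kg, lying in the carrier's tray at the end away from the cup. Origin: centre of the underside.
- bat: Table-tennis bat, about 260 mm long, lying on the bench beyond the work. Origin: on the bench, near the middle of its length.
- glue: White glue bottle, 44 mm wide, 110 mm tall. Origin: centre of the underside.
- dish: Dark steel dish, 120 mm wide, 40 mm tall. Origin: centre of the underside.
Things that resemble listed ones, but are neither listed nor needed, are in the scene too. Of the things shaped like the sanding_block, the cork one is meant.

How it is judged (in metres and radians):
On the way, in this order (a step that is already met when the one before it is completed fails the run):
1. the straight-handled file stands tip down in the carrier's cup and is let go, the carrier still on the bench (distance between file and cup_floor below 0.016 m and angle between the z axis of file and the z axis of carrier, either way round below 0.35 rad and height (world z) of carrier below 0.02 m and contact force between the fingers and file below 0.05 N and linear speed of file below 0.05 m/s), for 0.3 s.
2. the carrier is lifted by its handle bar, level, with the file in its cup (distance between file and cup_floor below 0.016 m and angle between the z axis of file and the z axis of carrier, either way round below 0.35 rad and height (world z) of carrier above 0.085 m and angle between carrier's own z axis and vertical below 0.12 rad and contact force between the fingers and carrier_handle above 1 N), for 0.2 s.
At the end, for the whole second after the job is handed in: Carrier held by its bar, over 85 mm up, tilt under 0.12 rad, under 50 mm/s and 0.25 rad/s, off block and glue; file tip within 16 mm of cup floor centre, leaning under 0.35 rad, untouched by the fingers; sanding block in tray; other file within 20 mm, bat, glue, dish within 30 mm of start (all of step 2 and linear speed of carrier below 0.05 m/s and angular speed of carrier below 0.25 rad/s and contact force between carrier and tool_block below 0.1 N and contact force between carrier and glue below 0.1 N and contact force between the fingers and file below 0.05 N and x of sanding_block in the frame of carrier between -0.06 and 0.06 m and y of sanding_block in the frame of carrier between -0.135 and 0 m and z of sanding_block in the frame of carrier between 0 and 0.035 m and distance of ball_file from where it was at the start of the episode below 0.02 m and distance of each of bat, glue, dish from where it was at the start of the episode below 0.03 m); the arm keeps its last pose, push and grip.
It fails at once if the other file is pulled or pushed out of place (distance of ball_file from where it was at the start of the episode above 0.03 m).
It fails at once if the bat, glue bottle or dish is disturbed (distance of any of bat, glue, dish from where it was at the start of the episode above 0.04 m).
It fails at once if the carrier is tipped far over (angle between carrier's own z axis and vertical above 0.4 rad).
It also fails if it takes over 58 s, if anything falls off the work surface, if the arm or the gripper's body presses on something with over 40 N, if the wrist force passes 120 N, or if a joint passes its speed limit or range.

## Robot

A 6-joint arm with a two-finger parallel gripper is mounted at the origin on the work surface. World frame = base frame: x ahead of the robot, y to its left, z up, the work surface at z = 0. Lengths are in m, angles in degrees, forces in N, time in s.
With the tool pointing down it reaches from about 0.375 to 0.9 m from the base axis. Payload 3.1 kg.
Tool frame: the origin (TCP) lies at the very end of the fingers, on their centre line; the grasp point (between the pads) lies 19 mm behind it; z points along the fingers, y is the line along which they close (so a half turn about z gives the same grasp; the last joint's range is limited). The gripper opens to 87 mm and grips with 3 to 60 N. Pads are 19 mm wide; open, the fingers measure 117 mm over their backs; the gripper's body (75 mm by 190 mm) begins 51 mm behind the grasp point.
Start: joints at [60.476, 30.224, 82.088, -0, 67.689, -10.227], TCP at [0.207, 0.59, 0.223] pointing down, gripper open.
Joint ranges: [-176.69, 176.69], [-43.24, 126.21], [12.49, 139.97], [-82, 262], [0, 151.66], [-163.58, 163.58]. Speed limits (degrees/s): [159.86, 159.86, 180, 180, 180, 180].

## Interface

Orientations are given as a 3x3 rotation matrix whose columns are the frame's x, y, z axes.
In Python, from rig import readout, viewer, ticket gives the robot as it stands.
- The arm moves only by the tool send_rows, never from a script. Its argument "moves" is a list of rows, each a list of 6 numbers: the shift along the tool's x, y, z in units of 250 mm (1.0 is 250 mm), then the turn, a rotation vector about the tool's x, y, z in units of 90 degrees (1.0 is 90 degrees). A call has 1 to 12 rows; each row is the pose to reach, as a shift and turn from the pose commanded when the call began, along the tool's axes at that moment; what a row does not reach only later rows make up. A row lasts 1/10 s, in which the tool goes at most 50 mm and 8.59 degrees, less where a joint would pass 70% of its speed; a pose out of reach is approached as far as the arm can. A call with a number of a shift or a turn outside -1 to 1 is refused whole. A call with a gripper value outside its range is refused whole. "grip" is the opening, from 0 (shut) to 1 (fully open), set as the call begins (left out, the last holds). The fingers move at their own pace and stop on an object; the grip force is fixed at half the most. Time passes only in rows, so rows that repeat a pose let the fingers close. It gives the time, the measured TCP pose, the force, the opening and the grip force at its end, in the units of the state.
- readout.read_state(): the state, without advancing time (a new reading comes with each control period).
- viewer.capture(name): name is "side" or "top" or "wrist"; returns (picture, depth): 420x560x3 uint8, red, green, blue; 420x560 float32, m along the optical axis (not along the pixel's ray), 0 where there is no reading.
- viewer.camera_info(name): a dict with "fx", "fy", "cx", "cy" (pixels), "R" (3x3) and "t" (3): a world point X has camera coordinates R X + t; the wrist camera has in their place "tool_from_camera" (4x4, takes a point from camera to tool coordinates, whose origin is the TCP and whose axes are the flange's). Camera axes: x right, y down, z forward; pixel columns grow to the right and rows downward; lengths in m; the calibration is good to about 2 mm. A picture is of the moment at which its call begins: read the wrist's pose just before it. camera_info takes no time and is no camera call.
- ticket.hand_in(): hands the job in; it is judged then, once.
The state is a dict: "time_s": time; "joint_positions": joint angles; "qvel": joint speeds; "tau": joint torques, N m; "position": TCP position; "tcp_rot": TCP orientation; "force": force on the tool from outside, world axes, zero at the start; "moment": the same for the moment, N m; "opening": opening from 0.0 (shut) to 1.0 (fully open); "grasp_force": force on a finger pad.
Only numpy, scipy, OpenCV 4.12 (cv2) and the standard library are available. Lean on these libraries where they do the work, as an engineer would, in place of code of your own. Each camera call takes 0.05 s, during which the arm holds its last target. There are 200 camera calls.

## Working session

There is one attempt and no reset: what is moved stays moved. The work goes in short steps, Python scripts to look and compute and a tool call to move; the robot and the scene stay as the last step left them, time stands still between calls to the robot, and variables do not carry over. Pictures are saved under pics/ and viewed, at most 10 in all, crops included, and the job is handed in when it is done.

Besides the shell and the picture viewer there is one more tool, called as name(argument=value, ...) on one line, values as JSON. send_rows: Moves the arm, as the interface text tells. Shifts and turns lie within -1 to 1; 1 stands for 250 mm of shift or 90 degrees of turn. Its arguments: {"type":"object","properties":{"moves":{"type":"array"},"grip":{"type":"number"}},"required":["moves"]}

```bash
mkdir -p pics; ls
cat > h.py <<'E'
import numpy as np,cv2,json
from rig import readout,viewer,ticket
def snap(n,f):
    s=readout.read_state();p,d=viewer.capture(n)
    cv2.imwrite(f'pics/{f}.png',p[:,:,::-1]);np.savez(f'pics/{f}.npz',p=p,d=d,pos=s['position'],R=s['tcp_rot']);return p,d
def cloud(n,f):
    z=np.load(f'pics/{f}.npz');d=z['d'];c=viewer.camera_info(n)
    v,u=np.mgrid[:d.shape[0],:d.shape[1]]
    X=np.stack([(u-c['cx'])/c['fx']*d,(v-c['cy'])/c['fy']*d,d],-1)
    if n=='wrist':
        T=np.array(c['tool_from_camera']);X=X@T[:3,:3].T+T[:3,3];X=X@z['R'].T+z['pos']
    else: X=(X-np.array(c['t']))@np.array(c['R'])
    X[d==0]=np.nan
    return X,z['p']
E
python3 - <<'E'
from h import *
a=snap('top','top1');b=snap('side','side1')
print(readout.read_state())
for n in('top','side'):
    c=viewer.camera_info(n);print(n,c['fx'],-np.array(c['R']).T@c['t'])
E
```

```text
pics
{'time_s': 0.1, 'joint_positions': array([ 6.04778098e+01,  3.02761435e+01,  8.21487471e+01,  1.11284314e-04,
        6.76908404e+01, -1.02286885e+01]), 'qvel': array([ 0.01504784, -0.10709871, -0.1957197 ,  0.07638609, -0.04836772,
        0.0699642 ]), 'tau': array([-4.06849231e-04, -4.40987027e+01, -1.77150929e+01,  6.34813774e-02,
        5.32367360e-02, -4.11276721e-05]), 'position': array([0.20615726, 0.58931531, 0.22164431]), 'tcp_rot': array([[-9.43838008e-01,  3.30407055e-01, -9.96883933e-04],
       [ 3.30408362e-01,  9.43836441e-01, -1.75674865e-03],
       [ 3.60453236e-04, -1.98746493e-03, -9.99997960e-01]]), 'force': array([-0.5442472 ,  0.61274576,  1.03446438]), 'moment': array([-0.00491667,  0.0521945 , -0.03260743]), 'grasp_force': 0.0, 'opening': 1.0020609807583096}
top 414.28021388043766 [ 4.82908438e-01 -3.21821244e-04  1.04382136e+00]
side 519.3080536706805 [-0.02043423 -0.98204694  0.97967773]
```

View pics/top1.png

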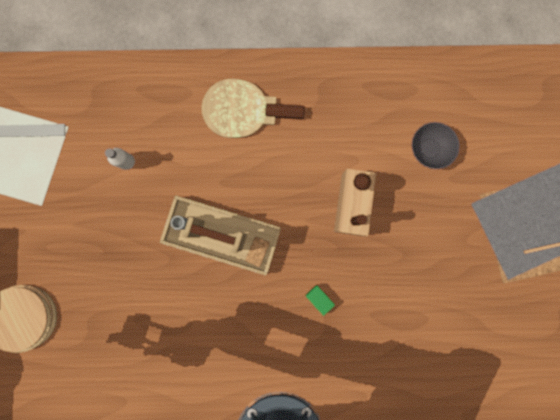

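View pics/side1.png

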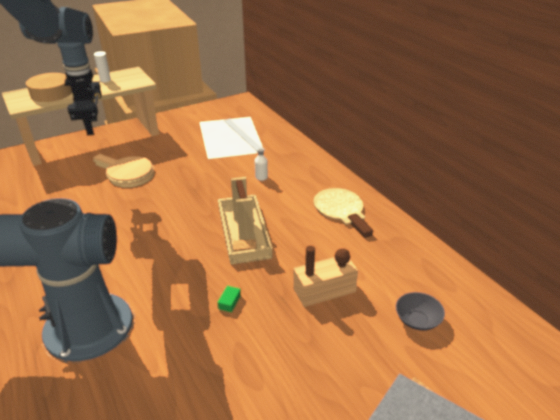

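Top view: the carrier is at about (221,235), with its cup at (178,223) and the cork block at (257,250). The drilled block is at (357,203), with a ball handle at (362,181) and a thinner dark handle at (359,220). The bat is at (235,108), the glue at (121,159) and the dish at (435,146).

Lookalikes:
- **File:** ball file (362,181) and straight file (359,220). I choose (359,220).
- **Cork block:** the green block at (320,300).
- **Bat:** a second round bat in the side view at (130,170).
- **Glue:** a white bottle on the stool in the side view.

Next I measure positions.

```bash
cat > m.py <<'E'
from h import *
X,p=cloud('top','top1');Y,q=cloud('side','side1')
for n,C,l in(('top',X,[(178,223),(215,235),(257,250),(362,181),(359,220),(357,203),(235,108),(121,159),(435,146),(320,300),(20,320),(300,200)]),('side',Y,[(310,250),(343,257),(325,285),(245,225),(261,160),(85,110),(130,170),(300,330)])):
    for u,v in l: print(n,u,v,np.round(C[v,u],3))
def box(C,m,zl,zh,name):
    k=m&(C[...,2]>zl)&(C[...,2]<zh);k=k.astype(np.uint8)
    n,lab,st,ce=cv2.connectedComponentsWithStats(k)
    for i in range(1,n):
        if st[i,4]>15:
            P=C[lab==i];r=cv2.minAreaRect((P[:,:2]*1000).astype(np.float32));print(name,st[i,4],ce[i].round(),'rect',np.round(r[0],1),np.round(r[1],1),round(r[2],1),'z',np.round(np.nanpercentile(P[:,2],[5,50,95]),3))
a=np.ones(X.shape[:2],bool);v,u=np.mgrid[:420,:560]
w=(u>150)&(u<400)&(v>160)&(v<290)
box(X,w,.1,.3,'top>.1');box(X,w,.065,.085,'top .075');box(X,w,.025,.3,'top>.025');box(X,w,.02,.06,'wall')
w2=(u>200)&(u<380)&(v>160)&(v<310)
box(Y,w2,.085,.3,'side>.085');box(Y,w2,.135,.3,'side>.135')
cv2.imwrite('pics/c1.png',cv2.resize(p[150:300,150:400,::-1],None,fx=3,fy=3,interpolation=2))
E
python3 m.py
```

```text
top 178 223 [0.524 0.243 0.012]
top 215 235 [0.491 0.13  0.159]
top 257 250 [0.454 0.046 0.038]
top 362 181 [ 0.607 -0.195  0.123]
top 359 220 [ 0.518 -0.178  0.161]
top 357 203 [ 0.561 -0.192  0.073]
top 235 108 [0.813 0.099 0.014]
top 121 159 [0.674 0.362 0.076]
top 435 146 [ 0.709 -0.409  0.006]
top 320 300 [ 0.331 -0.104  0.027]
top 20 320 [0.296 0.619 0.024]
top 300 200 [ 0.577 -0.062 -0.002]
side 310 250 [ 0.514 -0.193  0.163]
side 343 257 [ 0.601 -0.214  0.117]
side 325 285 [ 0.544 -0.223  0.055]
side 245 225 [0.472 0.078 0.074]
side 261 160 [0.678 0.363 0.079]
side 85 110 [0.186 0.495 0.325]
side 130 170 [0.298 0.614 0.025]
side 300 330 [ 0.436 -0.278  0.004]
top>.1 253 [362. 181.] rect [ 607.9 -197.4] [38.7 37.3] 43.8 z [0.107 0.118 0.125]
top>.1 144 [359. 219.] rect [ 520.  -183.9] [22.8 22.7] 50.1 z [0.109 0.158 0.161]
top>.1 694 [212. 234.] rect [493.1 135.2] [120.3  44.7] 72.1 z [0.121 0.156 0.159]
top .075 1501 [356. 204.] rect [ 564.8 -192. ] [ 70.7 150.1] 80.6 z [0.071 0.074 0.076]
top .075 66 [177. 222.] rect [523.7 229.8] [31.5 28.2] 88.7 z [0.067 0.072 0.075]
top>.
[... 695 characters left out ...]
16.7  5.6] 1.4 z [0.022 0.037 0.054]
wall 23 [244. 242.] rect [475.4  78.1] [ 0.8 42.4] 73.2 z [0.021 0.04  0.056]
wall 444 [257. 251.] rect [452.1  46. ] [39.8 64.7] 66.3 z [0.031 0.035 0.038]
wall 28 [317. 288.] rect [361.9 -96.5] [ 9.8 21.3] 0.6 z [0.022 0.026 0.029]
side>.085 716 [242. 200.] rect [492.3 134.5] [128.9  45.9] 72.1 z [0.091 0.138 0.161]
side>.085 265 [310. 259.] rect [ 518.  -187.1] [25.9 23.5] 10.8 z [0.091 0.133 0.162]
side>.085 225 [342. 256.] rect [ 603.7 -204.1] [35.7 39.9] 42.3 z [0.096 0.115 0.126]
side>.135 379 [241. 193.] rect [492.4 134.7] [128.5  45.9] 72.0 z [0.138 0.157 0.162]
side>.135 121 [310. 252.] rect [ 518.  -187.1] [25.9 23.3] 10.5 z [0.137 0.156 0.163]
```

View pics/c1.png

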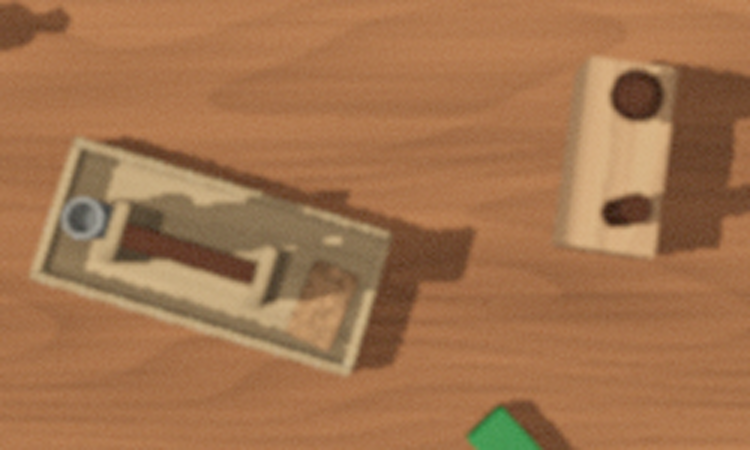

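The crop confirms the straight file is the narrow upright handle nearer the robot, with its flat top at z=0.161. The ball handle measures 38 mm wide at z≈0.12. All sizes match (carrier 270×120 at 72°, block 150×70). Straight file axis is about (0.520,-0.185), cup (0.524,0.231) and bar centre (0.493,0.1355). I start moving: up and over.

send_rows(moves=[[-0.07,-0.08,-0.06,0,0,0],[-0.18,-0.2,-0.14,0,0,0],[-0.29,-0.33,-0.22,0,0,0],[-0.4,-0.46,-0.3,0,0,0],[-0.51,-0.58,-0.32,0,0,0],[-0.62,-0.71,-0.32,0,0,0],[-0.7,-0.8,-0.32,0,0,0],[-0.74,-0.84,-0.32,0,0,0]], grip=0.8)

```text
time_s: 0.9
position: [0.3118, 0.3281, 0.3024]
tcp_rot: [[-0.943, 0.333, -0.001], [0.333, 0.943, -0.001], [0.0, -0.001, -1.0]]
force: [0.4, 0.1, 0.3]
opening: 0.794
grasp_force: 0.0
```

send_rows(moves=[[-0.07,-0.08,0,0,0,0],[-0.18,-0.2,0,0,0,0],[-0.29,-0.33,0,0,0,0],[-0.4,-0.46,0,0,0,0],[-0.51,-0.58,0,0,0,0],[-0.62,-0.71,0,0,0,0],[-0.7,-0.8,0,0,0,0],[-0.74,-0.84,0,0,0,0]])

```text
time_s: 1.7
position: [0.4177, 0.0688, 0.3024]
tcp_rot: [[-0.943, 0.333, -0.0], [0.333, 0.943, -0.001], [-0.0, -0.001, -1.0]]
force: [0.4, 0.5, -0.9]
opening: 0.801
grasp_force: 0.0
```

send_rows(moves=[[-0.07,-0.08,0,0,0,0],[-0.18,-0.2,0,0,0,0],[-0.29,-0.33,0,0,0,0],[-0.4,-0.46,0,0,0,0],[-0.51,-0.58,0,0,0,0],[-0.62,-0.71,0,0,0,0],[-0.7,-0.8,0,0,0,0],[-0.74,-0.84,0,0,0,0],[-0.74,-0.84,0,0,0,0]])

```text
time_s: 2.6
position: [0.5224, -0.1893, 0.3019]
tcp_rot: [[-0.943, 0.332, -0.001], [0.332, 0.943, 0.001], [0.001, 0.0, -1.0]]
force: [-0.2, -0.1, 0.2]
opening: 0.8
grasp_force: 0.0
```

```bash
cat >> h.py <<'E'
def go(t,yaw=None):
    s=readout.read_state();R=np.array(s['tcp_rot']);d=R.T@(np.array(t)-s['position'])/.25
    y=np.degrees(np.arctan2(R[1,1],R[0,1]))
    print('t',round(s['time_s'],2),'pos',np.round(s['position'],4),'yaw',round(y,1),'tilt',np.round(R[:,2],4),'J6',round(s['joint_positions'][5]),'F',np.round(s['force'],1),'open',round(s['opening'],3),'gf',round(s['grasp_force'],1))
    print('shift units',np.round(d,3),'turn z',None if yaw is None else round((y-yaw)/90,3))
E
python3 - <<'E'
from h import *
go([.5204,-.1847,.116],70.7)
E
```

```text
t 2.6 pos [ 0.5224 -0.1893  0.3019] yaw 70.6 tilt [-6.e-04  5.e-04 -1.e+00] J6 -102 F [-0.2 -0.1  0.2] open 0.8 gf 0.0
shift units [0.013 0.014 0.744] turn z -0.001
```

send_rows(moves=[[0.01,0.01,0.1,0,0,0],[0.01,0.01,0.22,0,0,0],[0.01,0.01,0.34,0,0,0],[0.01,0.01,0.46,0,0,0],[0.01,0.01,0.56,0,0,0],[0.01,0.01,0.64,0,0,0],[0.01,0.01,0.7,0,0,0],[0.01,0.01,0.74,0,0,0],[0.01,0.01,0.74,0,0,0]])

```text
time_s: 3.5
position: [0.5194, -0.183, 0.1166]
tcp_rot: [[-0.944, 0.329, -0.003], [0.329, 0.944, 0.002], [0.004, 0.001, -1.0]]
force: [-0.1, -0.4, 0.2]
opening: 0.796
grasp_force: 0.0
```

Run:
```python
from h import *
go([.5204,-.1847,.116],70.7)
```

```text
t 3.5 pos [ 0.5194 -0.183   0.1166] yaw 70.8 tilt [-0.003   0.0021 -1.    ] J6 -102 F [-0.1 -0.4  0.2] open 0.796 gf 0.0
shift units [-0.006 -0.005  0.002] turn z 0.001
```

send_rows(moves=[[-0.005,-0.005,0,0,0,0],[-0.005,-0.005,0,0,0,0],[-0.005,-0.005,0,0,0,0],[-0.005,-0.005,0,0,0,0],[-0.005,-0.005,0,0,0,0],[-0.005,-0.005,0,0,0,0],[-0.005,-0.005,0,0,0,0],[-0.005,-0.005,0,0,0,0]], grip=0)

```text
time_s: 4.3
position: [0.5213, -0.1866, 0.1176]
tcp_rot: [[-0.944, 0.331, -0.0], [0.331, 0.944, -0.0], [0.0, -0.0, -1.0]]
force: [-1.2, -0.6, 0.6]
opening: 0.267
grasp_force: 29.9
```

send_rows(moves=[[0,0,-0.02,0,0,0],[0,0,-0.06,0,0,0],[0,0,-0.14,0,0,0],[0,0,-0.24,0,0,0],[0,0,-0.36,0,0,0],[0,0,-0.48,0,0,0],[0,0,-0.6,0,0,0],[0,0,-0.72,0,0,0],[0,0,-0.82,0,0,0],[0,0,-0.88,0,0,0],[0,0,-0.9,0,0,0],[0,0,-0.9,0,0,0]])

```text
time_s: 5.5
position: [0.5214, -0.1865, 0.3435]
tcp_rot: [[-0.944, 0.33, 0.001], [0.33, 0.944, -0.001], [-0.002, -0.0, -1.0]]
force: [-0.3, -0.1, -1.3]
opening: 0.265
grasp_force: 29.9
```

Run:
```python
from h import *
go([.524,.2307,.36],-18)
X=snap('side','side2');X,p=cloud('side','side2')
c=viewer.camera_info('side');w=np.array(c['R'])@[.52,-.185,.25]+c['t'];u=int(c['fx']*w[0]/w[2]+c['cx']);v=int(c['fy']*w[1]/w[2]+c['cy']);print(u,v)
cv2.imwrite('pics/c2.png',cv2.resize(p[max(0,v-110):v+110,max(0,u-120):u+120,::-1],None,fx=2.5,fy=2.5))
```

```text
t 5.5 pos [ 0.5214 -0.1865  0.3435] yaw 70.7 tilt [ 1.5e-03 -9.0e-04 -1.0e+00] J6 -102 F [-0.3 -0.1 -1.3] open 0.265 gf 29.9
shift units [ 0.542  1.579 -0.068] turn z 0.986
311 218
```

View pics/c2.png

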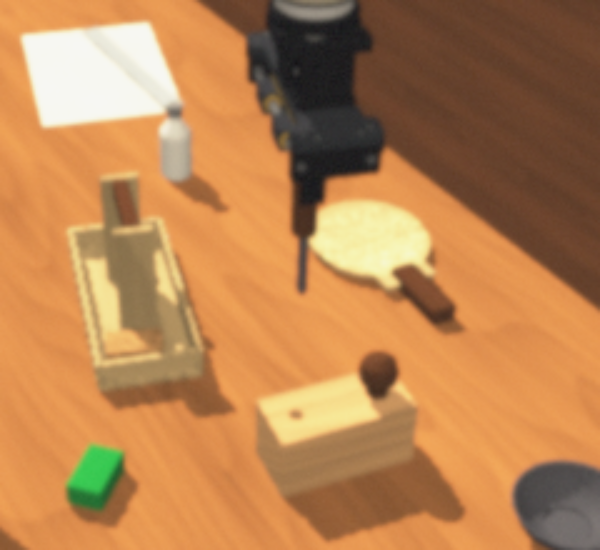

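The picture shows the file held upright in the gripper, blade tip near crop (302,290). The block's near hole is empty at (296,413) and the ball file has not moved. Next I move to the cup while turning.

send_rows(moves=[[0.01,0.04,0,0,0,0.05],[0.04,0.12,0,0,0,0.14],[0.07,0.2,0,0,0,0.23],[0.1,0.29,0,0,0,0.32],[0.13,0.37,0,0,0,0.41],[0.16,0.46,0,0,0,0.5],[0.19,0.54,0,0,0,0.59],[0.22,0.62,0,0,0,0.68],[0.24,0.69,0,0,0,0.77],[0.26,0.75,0,0,0,0.86],[0.27,0.78,0,0,0,0.94],[0.27,0.79,0,0,0,0.986]])

```text
time_s: 6.75
position: [0.5218, 0.0234, 0.3409]
tcp_rot: [[0.312, 0.95, -0.004], [0.95, -0.312, 0.001], [-0.0, -0.004, -1.0]]
force: [-1.0, 0.1, -1.1]
opening: 0.269
grasp_force: 29.9
```

Run:
```python
from h import *
go([.524,.2307,.3435],-18)
```

```text
t 6.75 pos [0.5218 0.0234 0.3409] yaw -18.2 tilt [-3.7e-03  9.0e-04 -1.0e+00] J6 8 F [-1.   0.1 -1.1] open 0.269 gf 29.9
shift units [ 0.79 -0.25 -0.01] turn z -0.002
```

send_rows(moves=[[0.05,-0.02,0,0,0,0],[0.15,-0.05,0,0,0,0],[0.27,-0.09,0,0,0,0],[0.39,-0.12,0,0,0,0],[0.51,-0.16,0,0,0,0],[0.62,-0.2,0,0,0,0],[0.71,-0.23,0,0,0,0],[0.77,-0.24,0,0,0,0],[0.79,-0.25,0,0,0,0],[0.79,-0.25,0,0,0,0],[0.79,-0.25,0,0,0,0]])

```text
time_s: 7.85
position: [0.5245, 0.2285, 0.3423]
tcp_rot: [[0.31, 0.951, -0.001], [0.951, -0.31, -0.001], [-0.001, -0.0, -1.0]]
force: [0.0, -0.5, -0.6]
opening: 0.269
grasp_force: 29.9
```

Run:
```python
from h import *
go([.524,.2307,.13],-18)
snap('wrist','w1');X,p=cloud('wrist','w1')
snap('side','side3');Y,q=cloud('side','side3')
cv2.imwrite('pics/c3.png',np.hstack([cv2.resize(p[:,:,::-1],(400,300)),cv2.resize(q[60:270,170:380,::-1],(300,300))]))
# file in side view: points near expected axis between z .2 and .3
k=(np.hypot(Y[...,0]-.524,Y[...,1]-.2307)<.04)&(Y[...,2]>.2)&(Y[...,2]<.31)
P=Y[k]
for a in np.arange(.2,.31,.015):
    m=P[(P[:,2]>=a)&(P[:,2]<a+.015)]
    if len(m): print(round(a,3),len(m),np.round(m.mean(0),4),np.round(np.ptp(m,0),3))
```

```text
t 7.85 pos [0.5245 0.2285 0.3423] yaw -18.1 tilt [-7.e-04 -8.e-04 -1.e+00] J6 30 F [ 0.  -0.5 -0.6] open 0.269 gf 29.9
shift units [ 0.009 -0.004  0.849] turn z -0.001
0.23 12 [0.5252 0.2282 0.2392] [0.009 0.007 0.01 ]
0.245 19 [0.5247 0.2283 0.2536] [0.01  0.01  0.013]
0.26 13 [0.5242 0.2278 0.2675] [0.007 0.009 0.014]
0.275 15 [0.5243 0.2266 0.2826] [0.01  0.014 0.014]
0.29 19 [0.5241 0.2261 0.2976] [0.02  0.017 0.015]
0.305 15 [0.5202 0.2241 0.3073] [0.023 0.015 0.004]
```

View pics/c3.png

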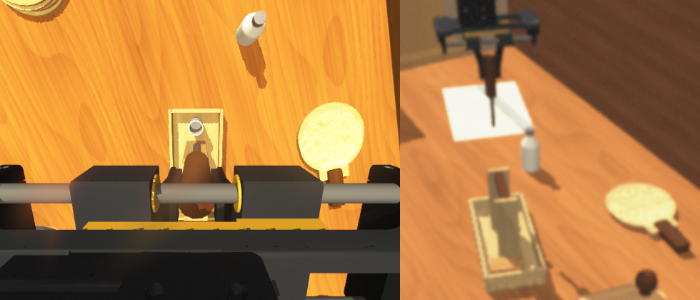

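The wrist view (left) shows the file over the cup, cup mouth near (196,126) and blade pointing at it. The side view (right) shows the blade vertical, tip near (493,125). The measured axis is within 1–2 mm of the cup's, so I lower it.

send_rows(moves=[[0.005,-0.004,0.04,0,0,0],[0.005,-0.004,0.12,0,0,0],[0.005,-0.004,0.22,0,0,0],[0.005,-0.004,0.32,0,0,0],[0.005,-0.004,0.42,0,0,0],[0.005,-0.004,0.5,0,0,0],[0.005,-0.004,0.56,0,0,0],[0.005,-0.004,0.62,0,0,0],[0.005,-0.004,0.67,0,0,0],[0.005,-0.004,0.72,0,0,0],[0.005,-0.004,0.72,0,0,0]])

```text
time_s: 9.05
position: [0.5228, 0.2303, 0.1606]
tcp_rot: [[0.31, 0.951, -0.004], [0.951, -0.31, -0.001], [-0.002, -0.003, -1.0]]
force: [-0.3, 1.1, -1.6]
opening: 0.269
grasp_force: 29.9
```

Run:
```python
from h import *
go([.524,.2307,.1276],-18)
```

```text
t 9.05 pos [0.5228 0.2303 0.1606] yaw -18.1 tilt [-3.9e-03 -9.0e-04 -1.0e+00] J6 31 F [-0.3  1.1 -1.6] open 0.269 gf 29.9
shift units [0.003 0.005 0.132] turn z -0.001
```

send_rows(moves=[[0,0,0.03,0,0,0],[0,0,0.06,0,0,0],[0,0,0.09,0,0,0],[0,0,0.11,0,0,0],[0,0,0.125,0,0,0],[0,0,0.125,0,0,0],[0,0,0.125,0,0,0]])

```text
time_s: 9.75
position: [0.5242, 0.2309, 0.1314]
tcp_rot: [[0.31, 0.951, 0.0], [0.951, -0.31, 0.0], [0.0, 0.0, -1.0]]
force: [-0.1, 0.4, -0.7]
opening: 0.265
grasp_force: 29.9
```

Run:
```python
from h import *
go([.524,.2307,.1276],-18)
```

```text
t 9.75 pos [0.5242 0.2309 0.1314] yaw -18.0 tilt [ 2.e-04  0.e+00 -1.e+00] J6 31 F [-0.1  0.4 -0.7] open 0.265 gf 29.9
shift units [-0.001 -0.001  0.015] turn z -0.0
```

send_rows(moves=[[0,0,0.01,0,0,0],[0,0,0.02,0,0,0],[0,0,0.02,0,0,0],[0,0,0.02,0,0,0]])

```text
time_s: 10.15
position: [0.524, 0.2308, 0.1263]
tcp_rot: [[0.31, 0.951, -0.0], [0.951, -0.31, -0.0], [-0.0, -0.0, -1.0]]
force: [-0.8, -0.5, -0.6]
opening: 0.267
grasp_force: 29.9
```

send_rows(moves=[[0,0,0,0,0,0],[0,0,0,0,0,0],[0,0,0,0,0,0],[0,0,0,0,0,0],[0,0,0,0,0,0],[0,0,0,0,0,0],[0,0,0,0,0,0],[0,0,0,0,0,0]], grip=0.85)

```text
time_s: 10.95
position: [0.5241, 0.2308, 0.1263]
tcp_rot: [[0.31, 0.951, -0.0], [0.951, -0.31, -0.0], [-0.0, -0.0, -1.0]]
force: [0.9, 0.7, -0.9]
opening: 0.833
grasp_force: 0.0
```

send_rows(moves=[[0,0,-0.03,0,0,0],[0,0,-0.09,0,0,0],[0,0,-0.17,0,0,0],[0,0,-0.27,0,0,0],[0,0,-0.37,0,0,0],[0,0,-0.47,0,0,0],[0,0,-0.57,0,0,0],[0,0,-0.64,0,0,0],[0,0,-0.68,0,0,0],[0,0,-0.68,0,0,0]])

```text
time_s: 11.95
position: [0.5248, 0.231, 0.2981]
tcp_rot: [[0.31, 0.951, 0.004], [0.951, -0.31, 0.001], [0.002, 0.003, -1.0]]
force: [-0.0, 0.1, -0.4]
opening: 0.846
grasp_force: 0.0
```

Run:
```python
from h import *
go([.4931,.1356,.138],-18)
snap('wrist','w2');X,p=cloud('wrist','w2')
snap('side','side4');Y,q=cloud('side','side4')
snap('top','top4');Z,r=cloud('top','top4')
cv2.imwrite('pics/c4.png',np.hstack([cv2.resize(p[:,:,::-1],(400,300)),cv2.resize(q[100:270,190:360,::-1],(300,300))]))
for n,C in(('wrist',X),('side',Y)):
  for a,b in((.1,.13),(.13,.155),(.16,.175)):
    m=C[(np.hypot(C[...,0]-.524,C[...,1]-.2307)<.04)&(C[...,2]>a)&(C[...,2]<b)]
    if len(m): print(n,a,len(m),np.round(m.mean(0),4),np.round(np.ptp(m,0),3))
# walls / carrier from wrist
w=(np.abs(X[...,0]-.5)<.2)&(X[...,1]>.05)&(X[...,1]<.3)
for n,C in(('side',Y),('wrist',X)):
  m=C[(np.hypot(C[...,0]-.493,C[...,1]-.1356)<.07)&(C[...,2]>.135)&(C[...,2]<.165)]
  if len(m): print(n,len(m),cv2.minAreaRect((m[:,:2]*1000).astype(np.float32)))
```

```text
t 11.95 pos [0.5248 0.231  0.2981] yaw -18.0 tilt [ 3.5e-03  8.0e-04 -1.0e+00] J6 31 F [-0.   0.1 -0.4] open 0.846 gf 0.0
shift units [-0.403 -0.005  0.64 ] turn z -0.0
wrist 0.1 99 [0.5198 0.242  0.1146] [0.017 0.022 0.029]
wrist 0.13 101 [0.5167 0.2437 0.1429] [0.018 0.019 0.025]
wrist 0.16 424 [0.5067 0.2407 0.1659] [0.024 0.023 0.009]
side 0.1 13 [0.5017 0.2343 0.1169] [0.004 0.014 0.028]
side 0.13 49 [0.5057 0.232  0.1445] [0.025 0.018 0.024]
side 0.16 42 [0.5064 0.2371 0.1655] [0.021 0.032 0.011]
side 375 ((491.9786376953125, 133.4427490234375), (125.34269714355469, 45.90131378173828), 72.1331787109375)
wrist 1185 ((496.2695007324219, 149.78665161132812), (90.13097381591797, 44.525718688964844), 71.81645965576172)
```

View pics/c4.png

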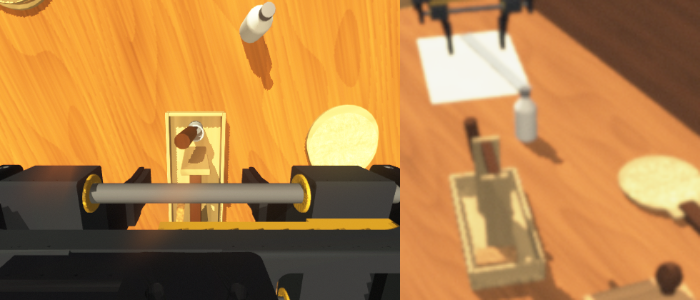

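The file stands in the cup, leaning slightly towards −x: its top is at about (188,133) in the wrist view, 20 mm off the cup axis, so a lean of roughly 0.15–0.25 rad. It is released and the carrier is unmoved. Now I go over the bar and down.

send_rows(moves=[[-0.03,0,0,0,0,0],[-0.1,0,0,0,0,0],[-0.18,0,0,0,0,0],[-0.26,0,0,0,0,0],[-0.33,0,0,0,0,0],[-0.37,0,0,0,0,0],[-0.387,-0.005,0.1,0,0,0],[-0.387,-0.005,0.2,0,0,0],[-0.387,-0.005,0.3,0,0,0],[-0.387,-0.005,0.36,0,0,0],[-0.387,-0.005,0.4,0,0,0],[-0.387,-0.005,0.4,0,0,0]])

```text
time_s: 13.3
position: [0.4919, 0.1388, 0.195]
tcp_rot: [[0.31, 0.951, -0.003], [0.951, -0.31, -0.0], [-0.001, -0.003, -1.0]]
force: [0.4, 0.6, -1.0]
opening: 0.848
grasp_force: 0.0
```

Run:
```python
from h import *
go([.4943,.1394,.129],-18)
```

```text
t 13.3 pos [0.4919 0.1388 0.195 ] yaw -18.1 tilt [-3.3e-03 -2.0e-04 -1.0e+00] J6 21 F [ 0.4  0.6 -1. ] open 0.848 gf 0.0
shift units [0.006 0.009 0.264] turn z -0.001
```

send_rows(moves=[[0,0.004,0.04,0,0,0],[0,0.004,0.1,0,0,0],[0,0.004,0.16,0,0,0],[0,0.004,0.21,0,0,0],[0,0.004,0.245,0,0,0],[0,0.004,0.262,0,0,0],[0,0.004,0.262,0,0,0],[0,0.004,0.262,0,0,0]])

```text
time_s: 14.1
position: [0.4944, 0.1389, 0.1312]
tcp_rot: [[0.31, 0.951, 0.001], [0.951, -0.31, 0.0], [0.0, 0.001, -1.0]]
force: [-0.0, 0.3, 0.1]
opening: 0.849
grasp_force: 0.0
```

Run:
```python
from h import *
go([.4943,.1394,.129],-18)
```

```text
t 14.1 pos [0.4944 0.1389 0.1312] yaw -18.0 tilt [ 0.0011  0.     -1.    ] J6 21 F [-0.   0.3  0.1] open 0.849 gf 0.0
shift units [ 0.002 -0.001  0.009] turn z -0.0
```

Close in place, then a slow lift with a tilt check.

send_rows(moves=[[0,0,0.008,0,0,0],[0,0,0.008,0,0,0],[0,0,0.008,0,0,0],[0,0,0.008,0,0,0],[0,0,0.008,0,0,0],[0,0,0.008,0,0,0],[0,0,0.008,0,0,0],[0,0,0.008,0,0,0],[0,0,0.008,0,0,0],[0,0,0.008,0,0,0]], grip=0)

```text
time_s: 15.1
position: [0.4939, 0.1389, 0.1288]
tcp_rot: [[0.31, 0.951, 0.0], [0.951, -0.31, -0.0], [-0.0, 0.0, -1.0]]
force: [0.1, -0.6, 0.0]
opening: 0.202
grasp_force: 30.0
```

send_rows(moves=[[0,0,-0.01,0,0,0],[0,0,-0.02,0,0,0],[0,0,-0.035,0,0,0],[0,0,-0.05,0,0,0],[0,0,-0.065,0,0,0],[0,0,-0.08,0,0,0],[0,0,-0.09,0,0,0],[0,0,-0.1,0,0,0],[0,0,-0.1,0,0,0],[0,0,-0.1,0,0,0],[0,0,-0.1,0,0,0]])

```text
time_s: 16.2
position: [0.4937, 0.1389, 0.1537]
tcp_rot: [[0.31, 0.951, -0.0], [0.951, -0.31, -0.0], [-0.0, -0.0, -1.0]]
force: [0.4, 0.4, -7.6]
opening: 0.201
grasp_force: 30.0
```

```bash
cat > chk.py <<'E'
from h import *
import sys
n=sys.argv[1];go([.4943,.1394,.129],-18)
m0=readout.read_state()['moment'];print('M',np.round(m0,2))
snap('side','s'+n);Y,q=cloud('side','s'+n)
snap('top','t'+n);T,r=cloud('top','t'+n)
c=np.array([.4931,.1356]);yy=np.array([.309,.951]);xx=np.array([.951,-.309])
def loc(C): return np.stack([(C[...,:2]-c)@xx,(C[...,:2]-c)@yy,C[...,2]],-1)
L=loc(T)
# wall tops from top view: rims at |x|~56.5 (both walls)
for s in(-1,1):
    k=(np.abs(L[...,0]-s*.0565)<.003)&(np.abs(L[...,1])<.13)&(L[...,2]>.03)&(L[...,2]<.25)
    m=L[k]
    if len(m)>20:
        med=np.polyfit(m[:,1],m[:,2],1)
        for _ in range(4): m=m[np.abs(m[:,2]-np.polyval(med,m[:,1]))<.008];med=np.polyfit(m[:,1],m[:,2],1)
        print('wall',s,len(m),'slope',round(med[0],3),'z0',round(med[1],4),'yspan',np.round([m[:,1].min(),m[:,1].max()],3))
cv2.imwrite(f'pics/c{n}.png',np.hstack([cv2.resize(r[150:300,120:320,::-1],(400,300)),cv2.resize(q[80:270,170:360,::-1],(300,300))]))
E
python3 chk.py 5
```

```text
t 16.2 pos [0.4937 0.1389 0.1537] yaw -18.0 tilt [-4.e-04 -1.e-04 -1.e+00] J6 21 F [ 0.4  0.4 -7.6] open 0.201 gf 30.0
shift units [0.003 0.002 0.099] turn z -0.0
M [-0.02  0.08  0.  ]
wall -1 119 slope -0.001 z0 0.0616 yspan [-0.129 -0.021]Traceback (most recent call last):
  File "chk.py", line 16, in <module>
    for _ in range(4): m=m[np.abs(m[:,2]-np.polyval(med,m[:,1]))<.008];med=np.polyfit(m[:,1],m[:,2],1)
                                                                           ~~~~~~~~~~^^^^^^^^^^^^^^^^^
    raise TypeError("expected non-empty vector for x")
TypeError: expected non-empty vector for x
```

The carrier is off the bench and level: wall slope is −0.001 and the force is 7.6 N. I lift another 100 mm, gently.

send_rows(moves=[[0,0,-0.01,0,0,0],[0,0,-0.03,0,0,0],[0,0,-0.06,0,0,0],[0,0,-0.1,0,0,0],[0,0,-0.15,0,0,0],[0,0,-0.2,0,0,0],[0,0,-0.25,0,0,0],[0,0,-0.3,0,0,0],[0,0,-0.34,0,0,0],[0,0,-0.37,0,0,0],[0,0,-0.39,0,0,0],[0,0,-0.4,0,0,0]])

```text
time_s: 17.5
position: [0.4939, 0.1389, 0.2543]
tcp_rot: [[0.31, 0.951, 0.0], [0.951, -0.31, 0.0], [0.0, 0.0, -1.0]]
force: [0.3, 0.4, -6.9]
opening: 0.202
grasp_force: 30.0
```

send_rows(moves=[[0,0,0,0,0,0],[0,0,0,0,0,0],[0,0,0,0,0,0],[0,0,0,0,0,0],[0,0,0,0,0,0],[0,0,0,0,0,0],[0,0,0,0,0,0],[0,0,0,0,0,0],[0,0,0,0,0,0],[0,0,0,0,0,0]])

```text
time_s: 18.5
position: [0.4939, 0.1389, 0.2538]
tcp_rot: [[0.31, 0.951, 0.0], [0.951, -0.31, -0.0], [-0.0, 0.0, -1.0]]
force: [-0.7, -0.6, -7.7]
opening: 0.202
grasp_force: 30.0
```

```bash
sed -i 's/for s in(-1,1)/for s in(-1,)/' chk.py; python3 chk.py 6
python3 - <<'E'
from h import *
A,_=cloud('top','top1');B,_=cloud('top','t6')
for n,(u,v),r in(('bat',(235,108),8),('ball',(362,181),6),('dish',(435,146),20)):
    print(n,np.nanmax(np.abs(np.nanmedian(A[v-r:v+r,u-r:u+r],(0,1))-np.nanmedian(B[v-r:v+r,u-r:u+r],(0,1)))).round(4))
E
```

```text
t 18.5 pos [0.4939 0.1389 0.2538] yaw -18.0 tilt [ 1.e-04 -0.e+00 -1.e+00] J6 21 F [-0.7 -0.6 -7.7] open 0.202 gf 30.0
shift units [0.003 0.001 0.499] turn z -0.0
M [-0.05  0.07 -0.03]
wall -1 160 slope 0.003 z0 0.162 yspan [-0.129 -0.013]
bat 0.0004
ball 0.0004
dish 0.0002
```

View pics/c6.png

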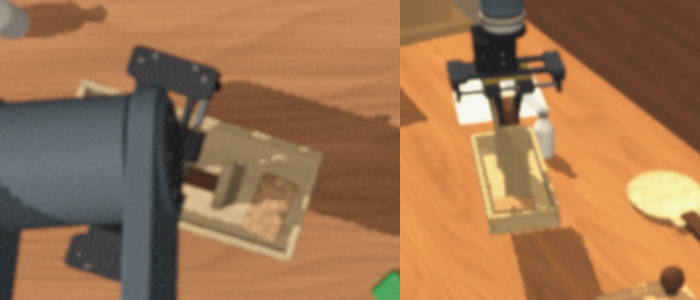

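The carrier is held level, 124 mm up, with the cork block in the tray at (272,205) of the left picture. The bat, ball file and dish are unmoved. The file is hidden in both views, so I check it with the wrist camera.

Run:
```python
from h import *
snap('wrist','w6');C,p=cloud('wrist','w6')
for a,b in((.225,.25),(.25,.28),(.285,.3)):
    m=C[(np.hypot(C[...,0]-.524,C[...,1]-.2307)<.05)&(C[...,2]>a)&(C[...,2]<b)]
    if len(m): print(a,len(m),np.round(m.mean(0),4),np.round(np.ptp(m,0),3))
cv2.imwrite('pics/c7.png',p[:,:,::-1])
```

```text
0.225 578 [0.5143 0.2153 0.2382] [0.039 0.057 0.025]
0.25 1084 [0.5126 0.2178 0.2663] [0.041 0.059 0.03 ]
0.285 3354 [0.5069 0.2392 0.2909] [0.024 0.024 0.009]
```

View pics/c7.png

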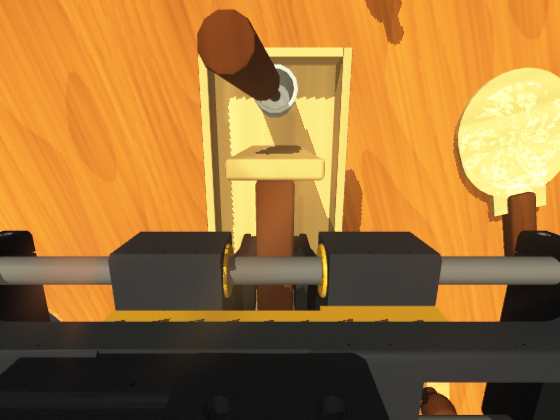

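The file stands in the cup: its top is at (228,42), the cup at (278,92), and its top is at z=0.291 as expected. It is clear of the fingers, so I hand in.

```bash
python3 -c "
from rig import ticket
print(ticket.hand_in())"
```

```text
the job is handed in; nothing more can be done
None
```

I stood the straight-handled file in the carrier's cup and let go, then handed the job in with the carrier held level by its bar about 124 mm up; file and cork block still in it, ball file, bat and dish measured unmoved, glue never approached (not re-measured), and no verdict came back.

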